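Put the staining set back in its carrier

ROBOT

A 6-joint arm with a two-finger parallel gripper is mounted at the origin on the work surface. World frame = base frame: x ahead of the robot, y to its left, z up, the work surface at z = 0. Lengths are in mm, angles in degrees, forces in N, time in s.
With the tool pointing down it reaches from about 250 to 775 mm from the base axis. Payload 4 kg.
Tool frame: the origin (TCP) lies midway between the tips of the shut fingers; the grasp point (between the pads) lies 19 mm behind it; z points along the fingers, y is the line along which they close (so a half turn about z gives the same grasp; the last joint's range is limited). The gripper opens to 85 mm and grips with 20 to 120 N. Pads are 22 mm wide; open, the fingers measure 114 mm over their backs; the gripper's body (76 mm by 85 mm) begins 54 mm behind the grasp point. The pads swing forward as they close: fully open they stand 13 mm farther back than shut.
Start: joints at [-80.907, 4.996, 78.535, -0, 96.463, -5.907], TCP at [142.347, -531.277, 231.341] pointing down, gripper open.
Joint ranges: [-177.83, 177.83], [-43.37, 116.18], [15.69, 146.23], [-61.86, 241.86], [9.47, 152.12], [-147.06, 147.06]. Speed limits (degrees/s): [159.86, 159.86, 180, 180, 180, 180].

INTERFACE

Orientations are given as [roll, pitch, yaw] about the fixed x, y, z axes, in that order (R = Rz(yaw) Ry(pitch) Rx(roll)).
In Python, from plant import env gives the robot as it stands.
- The arm moves only by the tool carry_out, never from a script. Its argument "series" is a list of rows, each a list of 3 entries, a list of its own where there are three numbers: the turn, a rotation vector about the tool's x, y, z in rad, then the shift along the tool's x, y, z in cm, then the closure, from -1 (fully open) to 1 (shut). A call has 1 to 20 rows; each row is the pose to reach, as a shift and turn from the pose commanded when the call began, along the tool's axes at that moment; what a row does not reach only later rows make up. A row lasts 1/10 s, in which the tool goes at most 50 mm and 8.59 degrees, less where a joint would pass 70% of its speed; a pose out of reach is approached as far as the arm can. A call with a gripper value outside its range is refused whole. The fingers move at their own pace and stop on an object; the grip force is fixed at half the most. Time passes only in rows, so rows that repeat a pose let the fingers close. It gives the time, the measured TCP pose, the force, the opening and the grip force at its end, in the units of the state.
- env.observe(): the state, without advancing time (a new reading comes with each control period).
- env.capture(name): name is "scene" or "top" or "wrist"; returns a dict with "color" (384x512x3 uint8, red, green, blue), "range_z" (384x512 float32, mm along the optical axis (not along the pixel's ray), 0 where there is no reading), "K" (3x3 intrinsics, pixels), "rvec" (rotation vector, rad) and "tvec" (3), from world to camera coordinates, as OpenCV has them. Camera axes: x right, y down, z forward; pixel columns grow to the right and rows downward; lengths in mm; the calibration is good to about 2 mm. A picture is of the moment at which its call begins.
- env.sign_off(): hands the job in; it is judged then, once.
Trained networks look in the newest picture that a camera, given by its name, has taken for a name from the list of things; names that differ only in an ending like _2 or _b are one class to them, and where a whole thing is asked for, a point or a joint stands for the part that bears it (a point fixed in the world has none). Each returns a list of dicts, best first, with "confidence" (0 to 1); they miss things now and then, are a little off and sometimes report something else, mostly with a low value. They report only what shows in the picture. A call takes as long as a camera call.
- env.cut_out(name, camera): "pixels" (384x512 bool, what is visible of it).
- env.place_of(name, camera): "at" ([x, y, z] in mm, in world coordinates, good to about 4 mm: a listed point, or the origin of a listed thing).
The state is a dict: "time": time; "q": joint angles; "joint_vel": joint speeds; "joint_torque": joint torques, N m; "ee_pos": TCP position; "tool_rot": TCP orientation; "wrist_force": force on the tool from outside, world axes, zero at the start; "torque": the same for the moment, N m; "opening": opening from 0.0 (shut) to 1.0 (fully open); "finger_force": force on a finger pad.
Only numpy, scipy, OpenCV 4.12 (cv2) and the standard library are available. Lean on these libraries where they do the work, as an engineer would, in place of code of your own. Each camera call takes 0.05 s, during which the arm holds its last target. There are 200 camera calls.

TASK

Put the staining set away in its grey carrier tray: the three amber bottles with pointed dropper nozzles and the square slide-staining jar each go into the white holder whose well matches its size and shape, standing upright and right down on the well floor. Set each one down, do not drop it, and leave the two amber bottles with flat screw caps standing where they are.

Things in the scene. Friction and masses are not known exactly. Their poses are not given: they have to be found in the camera images.
- dropper_large_center (a point): Amber large dropper bottle with a black POINTED nozzle and a plain paper band, standing upright; belongs in the carrier. Round body 50 mm diameter, straight-sided for the lowest 56 mm, then a narrower shoulder, a black collar 24 mm wide and a thin cone; 84 mm tall overall. This point lies on its axis, half-way up (42 mm above its underside); z is its axis, its yaw means nothing.
- dropper_medium_center (a point): Amber medium dropper bottle with a black POINTED nozzle and a plain paper band, standing upright; belongs in the carrier. Round body 38 mm diameter, straight-sided for the lowest 54 mm, then a narrower shoulder, a black collar 20 mm wide and a thin cone; 82 mm tall overall. This point lies on its axis, half-way up (41 mm above its underside); z is its axis, its yaw means nothing.
- dropper_small_center (a point): Amber small dropper bottle with a black POINTED nozzle and a plain paper band, standing upright; belongs in the carrier. Round body 28 mm diameter, straight-sided for the lowest 50 mm, then a narrower shoulder, a black collar 16 mm wide and a thin cone; 78 mm tall overall. This point lies on its axis, half-way up (39 mm above its underside); z is its axis, its yaw means nothing.
- jar_center (a point): Square grey plastic slide-staining jar with a round white screw lid (44 mm wide, narrower than the body), upright; belongs in the carrier. Body 46 x 46 mm, 66 mm high; 80 mm tall overall. This point lies on its axis, half-way up (40 mm above its underside); x and y are square to its flat sides, z up its axis.
- flatcap_large_center (a point): Amber large bottle with a FLAT black screw cap (44 mm wide, no nozzle) and a plain paper band; a look-alike that does not belong in the carrier: leave it standing where it is. Body 50 mm diameter, 78 mm tall overall. This point lies on its axis, half-way up (39 mm above its underside).
- flatcap_medium_center (a point): Amber medium bottle with a FLAT black screw cap (34 mm wide, no nozzle) and a plain paper band; a look-alike that does not belong in the carrier: leave it standing where it is. Body 38 mm diameter, 74 mm tall overall. This point lies on its axis, half-way up (37 mm above its underside).
- holder_large: Fixed white block 76 x 76 x 22 mm with one round well 60 mm across, 16 mm deep, mouth chamfered 3 mm, for the large dropper bottle (50 mm). Origin: centre of its underside, 4 mm above the table; well floor 6 mm and top 22 mm above it. Four blocks stand in any order in a row, 78 mm apart along their y axis, in a low fixed grey tray (walls 16 mm high); along x nothing stands beside it.
- holder_medium: Fixed white block 76 x 76 x 22 mm with one round well 48 mm across, 16 mm deep, mouth chamfered 3 mm, for the medium dropper bottle (38 mm). Origin: centre of its underside, 4 mm above the table; well floor 6 mm and top 22 mm above it. Four blocks stand in any order in a row, 78 mm apart along their y axis, in a low fixed grey tray (walls 16 mm high); along x nothing stands beside it.
- holder_small: Fixed white block 76 x 76 x 22 mm with one round well 38 mm across, 16 mm deep, mouth chamfered 3 mm, for the small dropper bottle (28 mm). Origin: centre of its underside, 4 mm above the table; well floor 6 mm and top 22 mm above it. Four blocks stand in any order in a row, 78 mm apart along their y axis, in a low fixed grey tray (walls 16 mm high); along x nothing stands beside it.
- holder_square: Fixed white block 76 x 76 x 22 mm with one 56 x 56 mm square well (sides along x and y), 16 mm deep, mouth chamfered 3 mm, for the square staining jar (46 mm). Origin: centre of its underside, 4 mm above the table; well floor 6 mm and top 22 mm above it. Four blocks stand in any order in a row, 78 mm apart along their y axis, in a low fixed grey tray (walls 16 mm high); along x nothing stands beside it.

How it is judged (in metres and radians):
At the end, for the whole second after the job is handed in: Each dropper bottle and the jar stands in its matching well: axis within 12 mm of the holder centre, underside within 4 mm of the well floor, tilt under 0.12 rad, released, at rest (under 0.02 m/s). Both flat-capped bottles upright (0.12 rad), within 15 mm of their starts (horizontal distance between dropper_large_center and holder_large below 0.012 m and z of dropper_large_center in the frame of holder_large below 0.052 m and angle between each of dropper_large_center, dropper_medium_center, dropper_small_center, jar_center, flatcap_large_center, flatcap_medium_center's own z axis and vertical below 0.12 rad and linear speed of each of dropper_large, dropper_medium, dropper_small, jar below 0.02 m/s and horizontal distance between dropper_medium_center and holder_medium below 0.012 m and z of dropper_medium_center in the frame of holder_medium below 0.051 m and horizontal distance between dropper_small_center and holder_small below 0.012 m and z of dropper_small_center in the frame of holder_small below 0.049 m and horizontal distance between jar_center and holder_square below 0.012 m and z of jar_center in the frame of holder_square below 0.05 m and distance of each of flatcap_large_center, flatcap_medium_center from where it was at the start of the episode below 0.015 m); the robot touches nothing.
It fails at once if a bottle or the jar is dropped: it falls free at more than 0.8 m/s, that is from more than 3 cm ((linear speed of dropper_large above 0.8 m/s and contact force between anything else and dropper_large below 0.01 N) or (linear speed of dropper_medium above 0.8 m/s and contact force between anything else and dropper_medium below 0.01 N) or (linear speed of dropper_small above 0.8 m/s and contact force between anything else and dropper_small below 0.01 N) or (linear speed of jar above 0.8 m/s and contact force between anything else and jar below 0.01 N)).
It fails at once if a flat-capped bottle is moved by more than 20 mm, lifted or knocked over (distance of any of flatcap_large_center, flatcap_medium_center from where it was at the start of the episode above 0.02 m).
It also fails if it takes over 122 s, if anything falls off the work surface, if the arm or the gripper's body presses on something with over 40 N, if the wrist force passes 120 N, or if a joint passes its speed limit or range.

## Working session

There is one attempt and no reset: what is moved stays moved. The work goes in short steps, Python scripts to look and compute and a tool call to move; the robot and the scene stay as the last step left them, time stands still between calls to the robot, and variables do not carry over. Pictures are saved under pics/ and viewed, at most 14 in all, crops included, and the job is handed in when it is done.

Besides the shell and the picture viewer there is one more tool, called after ">>>" as name(argument=value, ...), one argument or row to a line, values as JSON. carry_out: Moves the arm, as the interface text tells. Its arguments: {"type":"object","properties":{"series":{"type":"array"}},"required":["series"]}

```bash
mkdir -p pics; ls
cat > look.py <<'E'
from plant import env
import cv2, numpy as np
N=["dropper_large_center","dropper_medium_center","dropper_small_center","jar_center","flatcap_large_center","flatcap_medium_center","holder_large","holder_medium","holder_small","holder_square"]
def snap(cam,name):
    c=env.capture(cam); cv2.imwrite(f"pics/{name}.png",c["color"][:,:,::-1]); return c
def cloud(c):
    K=c["K"]; R,_=cv2.Rodrigues(np.array(c["rvec"])); t=np.array(c["tvec"]).ravel()
    z=c["range_z"]; v,u=np.indices(z.shape)
    P=np.stack([(u-K[0][2])/K[0][0]*z,(v-K[1][2])/K[1][1]*z,z],-1)
    W=(P-t)@R; W[z<=0]=np.nan
    return W
E
python3 - <<'E'
from look import *
s=env.observe(); print({k:np.round(v,2) if not isinstance(v,dict) else v for k,v in s.items()})
for cam in ["top","scene"]:
    snap(cam,cam+"0")
    for n in N:
        print(cam,n,[(np.round(d["at"],0).tolist(),round(d["confidence"],2)) for d in env.place_of(n,cam)][:3])
E
```

```text
pics
{'time': np.float64(0.0), 'q': array([-80.91,   5.04,  78.62,  -0.  ,  96.46,  -5.91]), 'joint_vel': array([ 0.  , -0.07, -0.02,  0.04,  0.02, -0.03]), 'joint_torque': array([ 0.000e+00, -3.519e+01, -3.133e+01, -0.000e+00,  1.000e-02,
        0.000e+00]), 'ee_pos': array([ 142.25, -530.78,  230.12]), 'tool_rot': array([-1.7987e+02, -1.0000e-02,  1.5000e+01]), 'wrist_force': array([-0.44,  0.54, -0.49]), 'torque': array([-0.01, -0.01, -0.01]), 'finger_force': np.float64(0.0), 'opening': np.float64(1.0)}
top dropper_large_center [([607.0, -184.0, 44.0], 0.77)]
top dropper_medium_center [([457.0, -193.0, 41.0], 0.82)]
top dropper_small_center [([601.0, -339.0, 39.0], 0.59)]
top jar_center [([466.0, -324.0, 40.0], 0.69)]
top flatcap_large_center [([602.0, -22.0, 40.0], 0.74)]
top flatcap_medium_center [([446.0, -43.0, 37.0], 0.71), ([604.0, -179.0, 46.0], 0.32)]
top holder_large [([602.0, 114.0, 5.0], 0.9)]
top holder_medium [([499.0, 331.0, 3.0], 0.69)]
top holder_small [([534.0, 258.0, 6.0], 0.85)]
top holder_square [([568.0, 191.0, 5.0], 0.88)]
scene dropper_large_center [([603.0, -184.0, 40.0], 0.75)]
scene dropper_medium_center [([455.0, -192.0, 42.0], 0.51)]
scene dropper_small_center []
scene jar_center [([463.0, -326.0, 39.0], 0.57), ([604.0, -185.0, 43.0], 0.55)]
scene flatcap_large_center [([604.0, -21.0, 41.0], 0.79)]
scene flatcap_medium_center [([442.0, -47.0, 34.0], 0.79), ([602.0, -21.0, 39.0], 0.52)]
scene holder_large [([604.0, 122.0, 4.0], 0.86)]
scene holder_medium [([502.0, 332.0, 4.0], 0.86)]
scene holder_small [([534.0, 259.0, -1.0], 0.86)]
scene holder_square [([566.0, 192.0, 3.0], 0.83)]
```

View pics/top0.png

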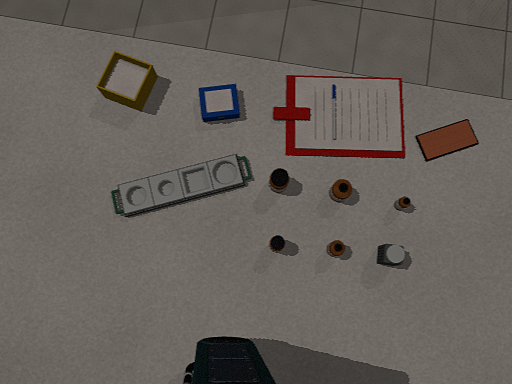

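View pics/scene0.png

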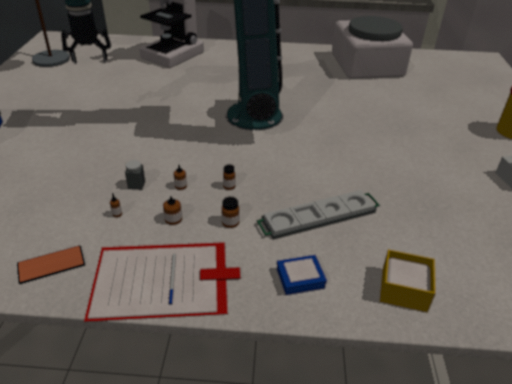

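```bash
cat > meas.py <<'E'
from look import *
# minimum-area rects / circles of height slices of the top cloud
c=snap("top","top1"); W=cloud(c)
def fit(n,lo,hi):
    m=env.cut_out(n,"top")
    if not m: print(n,"miss"); return
    p=W[m[0]["pixels"]]; p=p[np.isfinite(p[:,0])]
    q=p[(p[:,2]>lo)&(p[:,2]<hi)]
    (cx,cy),r=cv2.minEnclosingCircle(q[:,:2].astype(np.float32)); rc=cv2.minAreaRect(q[:,:2].astype(np.float32))
    print(n,len(q),"zmax %.0f"%np.nanmax(p[:,2]),"circ %.1f %.1f r %.1f"%(cx,cy,r),"rect",np.round(rc[0],1),np.round(rc[1],1),round(rc[2],1),"med",np.round(np.median(q,0),1))
for n,l,h in [("dropper_large_center",53,90),("dropper_medium_center",50,90),("dropper_small_center",46,90),("jar_center",60,70),("jar_center",74,90),("flatcap_large_center",70,90),("flatcap_medium_center",66,90)]+[(n,21,33) for n in N[6:]]:
    fit(n,l,h)
E
python3 meas.py
```

```text
dropper_large_center 298 zmax 86 circ 604.2 -182.8 r 25.2 rect [ 604.2 -181.4] [47.4 48.1] 55.8 med [ 601.8 -180.4   60.4]
dropper_medium_center 185 zmax 81 circ 456.1 -189.8 r 18.7 rect [ 455.7 -189.3] [36.5 34.3] 9.5 med [ 454.7 -187.6   57.5]
dropper_small_center 95 zmax 80 circ 599.9 -341.3 r 14.4 rect [ 599.9 -342.3] [25.5 25.4] 57.4 med [ 597.9 -340.7   54.1]
jar_center 88 zmax 86 circ 462.7 -320.9 r 28.7 rect [ 462.8 -321. ] [45.7 41.8] 3.5 med [ 451.9 -305.6   66. ]
jar_center 260 zmax 86 circ 463.0 -323.2 r 21.8 rect [ 462.9 -322.1] [40.3 39.4] 8.7 med [ 462.9 -321.9   80.5]
flatcap_large_center 241 zmax 85 circ 601.5 -22.7 r 22.0 rect [601.6 -22.6] [43.6 39.6] 9.3 med [600.2 -22.8  78.9]
flatcap_medium_center 154 zmax 80 circ 441.6 -44.1 r 16.6 rect [441.4 -43.9] [30.4 32.1] 54.6 med [441.2 -44.1  74.4]
holder_large 424 zmax 34 circ 600.0 118.0 r 50.8 rect [601.8 119.1] [76.8 75.8] 25.0 med [599.7 118.3  26.8]
holder_medium 615 zmax 32 circ 499.4 328.3 r 51.1 rect [502.1 330.6] [78.  77.8] 25.0 med [499.8 329.5  27.1]
holder_small 708 zmax 33 circ 535.3 258.7 r 52.0 rect [535.2 258.9] [77.2 78.2] 25.5 med [534.  259.5  27. ]
holder_square 419 zmax 33 circ 568.7 189.7 r 53.1 rect [567.5 188.6] [82.7 78.1] 22.7 med [567.7 190.2  26.5]
```

The top view shows the tray at about (115–250, 155–215), the droppers at (341,190), (337,248) and (404,203), the jar at (394,255), and the flat caps at (279,180) and (277,243). The networks agree with this. I'll move over the jar and look with the wrist camera.

>>> carry_out(
  series=[
    [[0,0,-0.14],[3.6,-1.2,0],-1],
    [[0,0,-0.28],[7.3,-2.4,0],-1],
    [[0,0,-0.42],[11,-3.6,0],-1],
    [[0,0,-0.56],[14.6,-4.8,0],-1],
    [[0,0,-0.7],[18.2,-6,0],-1],
    [[0,0,-0.84],[21.8,-7.1,0],-1],
    [[0,0,-0.98],[25.5,-8.3,0],-1],
    [[0,0,-1.12],[29.1,-9.5,0],-1],
    [[0,0,-1.26],[32.8,-10.7,0],-1],
    [[0,0,-1.396],[36.4,-11.9,0],-1],
    [[0,0,-1.396],[36.4,-11.9,0],-1],
    [[0,0,-1.396],[36.4,-11.9,0],-1],
  ],
)

```text
time: 2.9
ee_pos: [463.5, -321.7, 231.1]
tool_rot: [-179.9, 0.0, 95.0]
wrist_force: [0.0, -0.5, 0.1]
opening: 1.0
finger_force: 0.0
```

Run:
```python
from look import *
s=env.observe(); print(s["ee_pos"],s["tool_rot"],s["q"],s["time"])
c=snap("wrist","w1"); W=cloud(c)
print(env.place_of("jar_center","wrist"))
m=env.cut_out("jar_center","wrist")
for d in m[:1]:
    p=W[d["pixels"]]; p=p[np.isfinite(p[:,0])]
    for l,h in [(20,60),(62,70),(60,75),(76,90)]:
        q=p[(p[:,2]>l)&(p[:,2]<h)]
        if len(q)>5: print(l,h,len(q),cv2.minAreaRect(q[:,:2].astype(np.float32)),q.min(0),q.max(0))
```

```text
[ 463.46340515 -321.66047439  231.09492251] [-1.79949864e+02  9.32012414e-03  9.50282071e+01] [-4.04956441e+01  6.83297813e+00  7.65590146e+01 -4.25893122e-02
  9.66364811e+01 -4.55287587e+01] 2.9
[{'at': [464.5, -328.1, 41.6], 'confidence': 0.82}]
20 60 247 ((463.008544921875, -301.8690490722656), (44.10666275024414, 2.3668384552001953), 4.329524993896484) [ 441.10746297 -304.71395782   20.08648562] [ 485.07490985 -300.58403433   59.7071458 ]
62 70 465 ((464.49578857421875, -324.3541564941406), (45.98881912231445, 45.74357604980469), 1.9760761260986328) [ 441.10724134 -347.81709246   62.00919211] [ 487.9342273  -300.88492542   69.6699304 ]
60 75 510 ((464.51214599609375, -324.1983947753906), (45.96749496459961, 46.15791320800781), 2.134936809539795) [ 441.10724134 -347.81709246   60.01538628] [ 487.9342273  -300.65424872   74.94312238]
76 90 1604 ((464.5860900878906, -324.418701171875), (42.92326354980469, 42.83511734008789), 82.68292236328125) [ 442.94970171 -345.83415364   76.02667172] [ 485.95072891 -302.67867772   81.6194417 ]
```

>>> carry_out(
  series=[
    [[0,0,0.035],[-0.27,0.1,2],-1],
    [[0,0,0.035],[-0.27,0.1,5],-1],
    [[0,0,0.035],[-0.27,0.1,8],-1],
    [[0,0,0.035],[-0.27,0.1,11],-1],
    [[0,0,0.035],[-0.27,0.1,14],-1],
    [[0,0,0.035],[-0.27,0.1,17],-1],
    [[0,0,0.035],[-0.27,0.1,19.5],-1],
    [[0,0,0.035],[-0.27,0.1,20.5],-1],
    [[0,0,0.035],[-0.27,0.1,21],-1],
    [[0,0,0.035],[-0.27,0.1,21],-1],
    [[0,0,0.035],[-0.27,0.1,21],1],
    [[0,0,0.035],[-0.27,0.1,21],1],
    [[0,0,0.035],[-0.27,0.1,21],1],
    [[0,0,0.035],[-0.27,0.1,21],1],
    [[0,0,0.035],[-0.27,0.1,21],1],
    [[0,0,0.035],[-0.27,0.1,21],1],
    [[0,0,0.035],[-0.27,0.1,21],1],
    [[0,0,0.035],[-0.27,0.1,21],1],
    [[0,0,0.035],[-0.27,0.1,21],1],
    [[0,0,0.035],[-0.27,0.1,21],1],
  ],
)

```text
time: 5.05
ee_pos: [465.2, -325.5, 22.9]
tool_rot: [179.9, 0.1, 93.0]
wrist_force: [0.1, 0.3, 6.0]
opening: 0.535
finger_force: 62.4
```

>>> carry_out(
  series=[
    [[0,0,0],[0,0,-1],1],
    [[0,0,0],[0,0,-4],1],
    [[0,0,0],[0,0,-8],1],
    [[0,0,0],[0,0,-12],1],
    [[0,0,0],[2,0.5,-15],1],
    [[0,0,-0.04],[5.5,1.4,-15],1],
    [[0,0,-0.08],[9.5,2.4,-15],1],
    [[0,0,-0.12],[13.5,3.5,-15],1],
    [[0,0,-0.16],[17.5,4.5,-15],1],
    [[0,0,-0.2],[21.5,5.5,-15],1],
    [[0,0,-0.24],[25.5,6.6,-15],1],
    [[0,0,-0.28],[29.5,7.6,-15],1],
    [[0,0,-0.32],[33.5,8.6,-15],1],
    [[0,0,-0.36],[37.5,9.6,-15],1],
    [[0,0,-0.387],[41.5,10.7,-15],1],
    [[0,0,-0.387],[45.5,11.7,-15],1],
    [[0,0,-0.387],[49,12.6,-15],1],
    [[0,0,-0.387],[50.7,13,-15],1],
    [[0,0,-0.387],[50.7,13,-15],1],
    [[0,0,-0.387],[50.7,13,-15],1],
  ],
)

```text
time: 7.05
ee_pos: [567.4, 187.7, 170.8]
tool_rot: [-179.9, 0.0, 115.2]
wrist_force: [0.4, 0.6, -1.1]
opening: 0.531
finger_force: 61.8
```

```bash
cat > hold.py <<'E'
from look import *
import sys
c=snap("wrist",sys.argv[1]); W=cloud(c)
ok=[]
for n in N[6:]:
    for d in env.place_of(n,"wrist")[:1]: print(n,"place",np.round(d["at"],1),d["confidence"])
    for d in env.cut_out(n,"wrist")[:1]:
        p=W[d["pixels"]]; p=p[np.isfinite(p[:,0])]; q=p[(p[:,2]>22)&(p[:,2]<32)]
        if len(q)>30:
            r=cv2.minAreaRect(q[:,:2].astype(np.float32)); print(n,round(d["confidence"],2),np.round(r[0],1),np.round(r[1],1),round(r[2],1),"ztop",round(np.median(q[:,2]),1))
E
python3 hold.py w2
```

```text
holder_medium 0.8 [513.5 307.1] [76. 30.] 25.5 ztop 25.4
holder_small place [534.7 259.3   1.9] 0.8
holder_small 0.7 [535.9 259.8] [76.  75.5] 25.6 ztop 25.4
holder_square place [567.8 183.4   1.4] 0.95
holder_square 0.81 [563.6 201.8] [76.4 54.2] 23.9 ztop 25.3
```

View pics/w2.png

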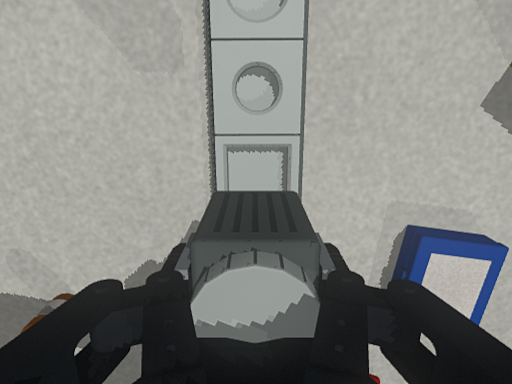

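The wrist view shows the small well at (258,88) and the square well around (258,168), with the gripped jar above it. I'll shift about 2 mm and lower the jar.

>>> carry_out(
  series=[
    [[0,0,0],[0.07,0.21,1],1],
    [[0,0,0],[0.07,0.21,4],1],
    [[0,0,0],[0.07,0.21,7],1],
    [[0,0,0],[0.07,0.21,10],1],
    [[0,0,0],[0.07,0.21,11.3],1],
    [[0,0,0],[0.07,0.21,11.8],1],
    [[0,0,0],[0.07,0.21,12.3],1],
    [[0,0,0],[0.07,0.21,12.8],1],
    [[0,0,0],[0.07,0.21,13.2],1],
    [[0,0,0],[0.07,0.21,13.5],1],
    [[0,0,0],[0.07,0.21,13.5],1],
  ],
)

```text
time: 8.6
ee_pos: [569.4, 189.8, 36.3]
tool_rot: [-180.0, 0.0, 115.2]
wrist_force: [0.8, -0.6, -2.1]
opening: 0.532
finger_force: 61.8
```

>>> carry_out(
  series=[
    [[0,0,0],[0,0,0.1],1],
    [[0,0,0],[0,0,0.2],1],
    [[0,0,0],[0,0,0.3],1],
    [[0,0,0],[0,0,0.35],1],
    [[0,0,0],[0,0,0.35],1],
  ],
)

```text
time: 9.1
ee_pos: [569.5, 189.9, 32.9]
tool_rot: [180.0, 0.0, 115.1]
wrist_force: [-0.3, 0.0, -0.9]
opening: 0.533
finger_force: 62.1
```

>>> carry_out(
  series=[
    [[0,0,0],[0,0,0.05],1],
    [[0,0,0],[0,0,0.05],-0.2],
    [[0,0,0],[0,0,0.05],-0.4],
    [[0,0,0],[0,0,0.05],-1],
    [[0,0,0],[0,0,0.05],-1],
    [[0,0,0],[0,0,0.05],-1],
    [[0,0,0],[0,0,0.05],-1],
    [[0,0,0],[0,0,-1],-1],
    [[0,0,0],[0,0,-4],-1],
    [[0,0,0],[0,0,-8],-1],
    [[0,0,0],[0,0,-12],-1],
    [[0,0,0],[0,0,-15],-1],
    [[0,0,0],[0,0,-15],-1],
  ],
)

```text
time: 10.4
ee_pos: [572.5, 190.6, 190.8]
tool_rot: [179.2, 0.2, 115.2]
wrist_force: [0.5, 0.2, 0.7]
opening: 0.999
finger_force: 0.0
```

Run:
```python
from look import *
c=snap("wrist","w3"); W=cloud(c)
for d in env.cut_out("jar_center","wrist")[:1]:
    p=W[d["pixels"]]; p=p[np.isfinite(p[:,0])]
    for l,h in [(70,80),(84,98)]:
        q=p[(p[:,2]>l)&(p[:,2]<h)]
        if len(q)>5: print(len(q),cv2.minAreaRect(q[:,:2].astype(np.float32)),np.median(q[:,2]))
print(env.place_of("holder_square","wrist"),env.place_of("jar_center","wrist"))
```

```text
667 ((570.0081176757812, 190.61709594726562), (45.78935241699219, 46.224273681640625), 25.228736877441406) 74.895713630406
2284 ((569.4725341796875, 191.1977996826172), (43.11699295043945, 42.17086410522461), 36.588558197021484) 89.45536579226068
[] [{'at': [567.8, 187.9, 53.2], 'confidence': 0.63}]
```

View pics/w3.png

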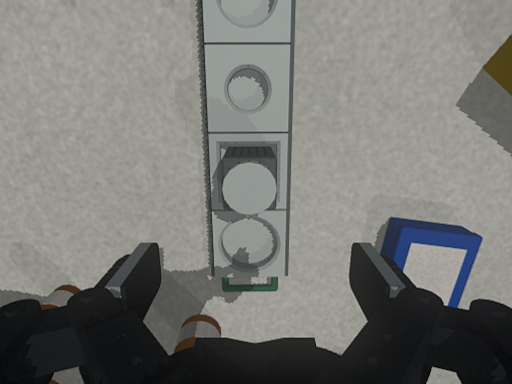

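The jar is seated: its lid, at pixel (249,188), measures 89.5 mm high against an expected 90, and it is aligned with the well. The large dropper is next.

>>> carry_out(
  series=[
    [[0,0,0],[-2,-0.7,-2],-1],
    [[0,0,0],[-6,-2.2,-4],-1],
    [[0,0,0],[-10,-3.6,-4],-1],
    [[0,0,0],[-14,-5.1,-4],-1],
    [[0,0,0],[-18,-6.5,-4],-1],
    [[0,0,0],[-22,-8,-4],-1],
    [[0,0,0],[-26,-9.4,-4],-1],
    [[0,0,0],[-30,-10.9,-4],-1],
    [[0,0,0],[-33.5,-12.1,-4],-1],
    [[0,0,0],[-35.1,-12.7,-4],-1],
    [[0,0,0],[-35.1,-12.7,-4],-1],
    [[0,0,0],[-35.1,-12.7,-4],-1],
  ],
)

```text
time: 11.8
ee_pos: [603.4, -180.7, 221.6]
tool_rot: [-179.9, -0.2, 115.2]
wrist_force: [-0.6, 0.2, 0.5]
opening: 0.997
finger_force: 0.0
```

```bash
cat > bot.py <<'E'
from look import *
import sys
from scipy.optimize import least_squares
# circle fit of a bottle's flank (z within lo..hi), radius known, plus collar/cone midpoint
n,pic,r,lo,hi,zc=sys.argv[1],sys.argv[2],*map(float,sys.argv[3:7])
c=snap("wrist",pic); W=cloud(c); s=env.observe(); print("tcp",np.round(s["ee_pos"],1),np.round(s["tool_rot"],1),s["time"])
for d in env.place_of(n,"wrist")[:2]: print("place",np.round(d["at"],1),d["confidence"])
for d in env.cut_out(n,"wrist")[:1]:
    p=W[d["pixels"]]; p=p[np.isfinite(p[:,0])]
    q=p[(p[:,2]>lo)&(p[:,2]<hi)]; t=p[p[:,2]>zc]
    e=cv2.minEnclosingCircle(p[p[:,2]>hi-10][:,:2].astype(np.float32))
    f=least_squares(lambda x:np.hypot(q[:,0]-x[0],q[:,1]-x[1])-r,e[0],loss="soft_l1")
    print("conf",d["confidence"],"flank",len(q),np.round(f.x,1),"rms",round(np.sqrt(np.mean(f.fun**2)),1),"circ",np.round(e[0],1),round(e[1],1),"tip",np.round(np.median(t,0),1),"zmax",round(p[:,2].max(),1))
E
python3 bot.py dropper_large_center w4 25 15 54 72
```

```text
tcp [ 603.5 -180.1  222.1] [-1.800e+02 -1.000e-01  1.152e+02] 11.85
place [ 608.4 -184.5   38.9] 0.9
conf 0.71 flank 258 [ 605.5 -182.8] rms 0.3 circ [ 605.4 -182.4] 24.8 tip [ 604.7 -181.2   77.5] zmax 84.9
```

>>> carry_out(
  series=[
    [[0,0,0],[-0.27,0.08,2],-1],
    [[0,0,0],[-0.27,0.08,5],-1],
    [[0,0,0],[-0.27,0.08,8],-1],
    [[0,0,0],[-0.27,0.08,11],-1],
    [[0,0,0],[-0.27,0.08,14],-1],
    [[0,0,0],[-0.27,0.08,17],-1],
    [[0,0,0],[-0.27,0.08,19],-1],
    [[0,0,0],[-0.27,0.08,20],-1],
    [[0,0,0],[-0.27,0.08,20],-1],
    [[0,0,0],[-0.27,0.08,20],-1],
    [[0,0,0],[-0.27,0.08,20],1],
    [[0,0,0],[-0.27,0.08,20],1],
    [[0,0,0],[-0.27,0.08,20],1],
    [[0,0,0],[-0.27,0.08,20],1],
    [[0,0,0],[-0.27,0.08,20],1],
    [[0,0,0],[-0.27,0.08,20],1],
    [[0,0,0],[-0.27,0.08,20],1],
    [[0,0,0],[-0.27,0.08,20],1],
    [[0,0,0],[-0.27,0.08,20],1],
  ],
)

```text
time: 13.85
ee_pos: [606.7, -184.5, 24.6]
tool_rot: [179.9, 0.1, 115.1]
wrist_force: [-0.2, -0.3, 6.2]
opening: 0.569
finger_force: 62.7
```

>>> carry_out(
  series=[
    [[0,0,0],[0,0,-1],1],
    [[0,0,0],[0,0,-4],1],
    [[0,0,0],[0,0,-8],1],
    [[0,0,0],[0,0,-12],1],
    [[0,0,0],[1.5,0.7,-15],1],
    [[0,0,0],[5,2.3,-15],1],
    [[0,0,0],[8.7,4,-15],1],
    [[0,0,0],[12.4,5.7,-15],1],
    [[0,0,0],[16.1,7.4,-15],1],
    [[0,0,0],[19.8,9.1,-15],1],
    [[0,0,0],[23.5,10.8,-15],1],
    [[0,0,0],[26,11.9,-15],1],
    [[0,0,0],[27.4,12.6,-15],1],
    [[0,0,0],[27.4,12.6,-15],1],
    [[0,0,0],[27.4,12.6,-15],1],
    [[0,0,0],[27.4,12.6,-15],1],
  ],
)

```text
time: 15.45
ee_pos: [603.3, 115.9, 172.6]
tool_rot: [-180.0, 0.0, 115.0]
wrist_force: [1.0, -0.2, -1.2]
opening: 0.566
finger_force: 62.2
```

>>> carry_out(
  series=[
    [[0,0,0],[0.27,0.02,1],1],
    [[0,0,0],[0.27,0.02,4],1],
    [[0,0,0],[0.27,0.02,7],1],
    [[0,0,0],[0.27,0.02,10],1],
    [[0,0,0],[0.27,0.02,11.3],1],
    [[0,0,0],[0.27,0.02,11.8],1],
    [[0,0,0],[0.27,0.02,12.3],1],
    [[0,0,0],[0.27,0.02,12.8],1],
    [[0,0,0],[0.27,0.02,13.2],1],
    [[0,0,0],[0.27,0.02,13.5],1],
    [[0,0,0],[0.27,0.02,13.6],1],
    [[0,0,0],[0.27,0.02,13.7],1],
    [[0,0,0],[0.27,0.02,13.7],1],
  ],
)

```text
time: 16.75
ee_pos: [602.2, 120.2, 35.9]
tool_rot: [180.0, 0.0, 115.2]
wrist_force: [0.4, -0.1, -2.2]
opening: 0.566
finger_force: 62.2
```

>>> carry_out(
  series=[
    [[0,0,0],[-0.1,-0.05,0.05],1],
    [[0,0,0],[-0.1,-0.05,0.12],1],
    [[0,0,0],[-0.1,-0.05,0.15],1],
    [[0,0,0],[-0.1,-0.05,0.15],-0.2],
    [[0,0,0],[-0.1,-0.05,0.15],-0.4],
    [[0,0,0],[-0.1,-0.05,0.15],-1],
    [[0,0,0],[-0.1,-0.05,0.15],-1],
    [[0,0,0],[-0.1,-0.05,0.15],-1],
    [[0,0,0],[-0.1,-0.05,0.15],-1],
    [[0,0,0],[-0.1,-0.05,-1],-1],
    [[0,0,0],[-0.1,-0.05,-4],-1],
    [[0,0,0],[-0.1,-0.05,-8],-1],
    [[0,0,0],[-0.1,-0.05,-12],-1],
    [[0,0,0],[-0.1,-0.05,-15],-1],
    [[0,0,0],[-0.1,-0.05,-18],-1],
    [[0,0,0],[-0.1,-0.05,-18.5],-1],
    [[0,0,0],[-0.1,-0.05,-18.5],-1],
    [[0,0,0],[-0.1,-0.05,-18.5],-1],
  ],
)

```text
time: 18.55
ee_pos: [601.5, 119.0, 219.2]
tool_rot: [-179.9, -0.0, 115.2]
wrist_force: [0.7, 1.1, -0.1]
opening: 0.998
finger_force: 0.0
```

```bash
python3 bot.py dropper_large_center w5 25 30 64 82
```

```text
tcp [601.2 119.  218.4] [-1.798e+02 -1.000e-01  1.152e+02] 18.6
place [605.5 124.8  50.4] 0.68
conf 0.79 flank 230 [602.1 120.7] rms 0.3 circ [602.  121.1] 24.7 tip [601.4 122.4  87.2] zmax 94.4
```

View pics/w5.png

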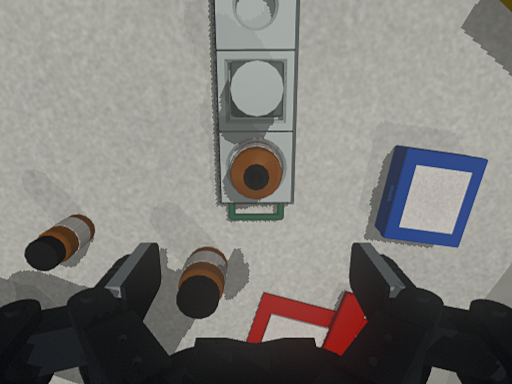

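The large bottle stands in its well at pixel (256,172), with its top at 94.4 mm (expected 94). The medium dropper is next.

>>> carry_out(
  series=[
    [[0,0,0],[-1.2,-1.4,0],-1],
    [[0,0,0],[-3.6,-4.3,0],-1],
    [[0,0,0],[-6,-7.2,0],-1],
    [[0,0,0],[-8.4,-10.1,0],-1],
    [[0,0,0],[-10.8,-13,0],-1],
    [[0,0,0],[-13.2,-16,0],-1],
    [[0,0,0],[-15.6,-18.9,0],-1],
    [[0,0,0],[-18,-21.8,0],-1],
    [[0,0,0],[-20.4,-24.7,0],-1],
    [[0,0,0],[-21.8,-26.3,0],-1],
    [[0,0,0],[-21.8,-26.3,0],-1],
    [[0,0,0],[-21.8,-26.3,0],-1],
    [[0,0,0],[-21.8,-26.3,0],-1],
  ],
)

```text
time: 20.0
ee_pos: [456.7, -189.5, 220.5]
tool_rot: [-180.0, -0.0, 115.2]
wrist_force: [-0.0, 0.5, 0.5]
opening: 0.998
finger_force: 0.0
```

```bash
python3 bot.py dropper_medium_center w6 19 15 52 70
```

```text
tcp [ 456.8 -189.3  220.6] [-180.    -0.   115.2] 20.05
place [ 455.2 -193.    41.9] 0.96
conf 0.79 flank 208 [ 457.  -190.7] rms 0.3 circ [ 456.9 -190.6] 18.9 tip [ 456.3 -189.1   76.3] zmax 82.6
```

>>> carry_out(
  series=[
    [[0,0,0],[-0.13,-0.03,2],-1],
    [[0,0,0],[-0.13,-0.03,5],-1],
    [[0,0,0],[-0.13,-0.03,8],-1],
    [[0,0,0],[-0.13,-0.03,11],-1],
    [[0,0,0],[-0.13,-0.03,14],-1],
    [[0,0,0],[-0.13,-0.03,17],-1],
    [[0,0,0],[-0.13,-0.03,19],-1],
    [[0,0,0],[-0.13,-0.03,19.9],-1],
    [[0,0,0],[-0.13,-0.03,19.9],-1],
    [[0,0,0],[-0.13,-0.03,19.9],-1],
    [[0,0,0],[-0.13,-0.03,19.9],1],
    [[0,0,0],[-0.13,-0.03,19.9],1],
    [[0,0,0],[-0.13,-0.03,19.9],1],
    [[0,0,0],[-0.13,-0.03,19.9],1],
    [[0,0,0],[-0.13,-0.03,19.9],1],
    [[0,0,0],[-0.13,-0.03,19.9],1],
    [[0,0,0],[-0.13,-0.03,19.9],1],
    [[0,0,0],[-0.13,-0.03,19.9],1],
    [[0,0,0],[-0.13,-0.03,19.9],1],
    [[0,0,0],[-0.13,-0.03,19.9],1],
  ],
)

```text
time: 22.15
ee_pos: [457.8, -191.9, 22.9]
tool_rot: [179.9, 0.1, 115.1]
wrist_force: [-0.5, -0.8, 5.1]
opening: 0.422
finger_force: 60.4
```

>>> carry_out(
  series=[
    [[0,0,0],[0,0,-1],1],
    [[0,0,0],[0,0,-4],1],
    [[0,0,0],[0,0,-8],1],
    [[0,0,0],[0,0,-12],1],
    [[0,0,0],[1.2,0.7,-15],1],
    [[0,0,0],[4.5,2.6,-15],1],
    [[0,0,0],[8,4.7,-15],1],
    [[0,0,0],[11.5,6.7,-15],1],
    [[0,0,0],[15,8.7,-15],1],
    [[0,0,0],[18.5,10.8,-15],1],
    [[0,0,0],[22,12.8,-15],1],
    [[0,0,0],[25.5,14.8,-15],1],
    [[0,0,0],[29,16.9,-15],1],
    [[0,0,0],[32.5,18.9,-15],1],
    [[0,0,0],[36,20.9,-15],1],
    [[0,0,0],[39.5,23,-15],1],
    [[0,0,0],[43,25,-15],1],
    [[0,0,0],[45.2,26.3,-15],1],
    [[0,0,0],[45.2,26.3,-15],1],
    [[0,0,0],[45.2,26.3,-15],1],
  ],
)

```text
time: 24.15
ee_pos: [502.4, 329.6, 171.0]
tool_rot: [-179.9, 0.0, 115.2]
wrist_force: [-0.2, -0.6, -1.0]
opening: 0.428
finger_force: 60.1
```

>>> carry_out(
  series=[
    [[0,0,0],[0,0,0],1],
    [[0,0,0],[0,0,0],1],
    [[0,0,0],[0,0,0],1],
  ],
)

```text
time: 24.45
ee_pos: [503.1, 328.6, 172.0]
tool_rot: [180.0, 0.0, 115.1]
wrist_force: [-0.3, -0.3, -1.6]
opening: 0.428
finger_force: 60.1
```

>>> carry_out(
  series=[
    [[0,0,0],[0.08,0,1],1],
    [[0,0,0],[0.08,0,4],1],
    [[0,0,0],[0.08,0,7],1],
    [[0,0,0],[0.08,0,10],1],
    [[0,0,0],[0.08,0,11.3],1],
    [[0,0,0],[0.08,0,11.8],1],
    [[0,0,0],[0.08,0,12.3],1],
    [[0,0,0],[0.08,0,12.8],1],
    [[0,0,0],[0.08,0,13.2],1],
    [[0,0,0],[0.08,0,13.5],1],
    [[0,0,0],[0.08,0,13.6],1],
    [[0,0,0],[0.08,0,13.7],1],
    [[0,0,0],[0.08,0,13.7],1],
    [[0,0,0],[0.08,0,13.7],1],
  ],
)

```text
time: 25.85
ee_pos: [502.7, 330.3, 34.9]
tool_rot: [180.0, 0.0, 115.2]
wrist_force: [0.3, -0.3, 0.2]
opening: 0.426
finger_force: 60.1
```

>>> carry_out(
  series=[
    [[0,0,0],[0,0,0.05],1],
    [[0,0,0],[0,0,0.1],1],
    [[0,0,0],[0,0,0.15],1],
    [[0,0,0],[0,0,0.15],0],
    [[0,0,0],[0,0,0.15],-0.2],
    [[0,0,0],[0,0,0.15],-1],
    [[0,0,0],[0,0,0.15],-1],
    [[0,0,0],[0,0,0.15],-1],
    [[0,0,0],[0,0,0.15],-1],
    [[0,0,0],[0,0,0.15],-1],
    [[0,0,0],[0,0,-1],-1],
    [[0,0,0],[0,0,-4],-1],
    [[0,0,0],[0,0,-8],-1],
    [[0,0,0],[0,0,-12],-1],
    [[0,0,0],[0,0,-15],-1],
    [[0,0,0],[0,0,-18],-1],
    [[0,0,0],[0,0,-18.5],-1],
    [[0,0,0],[0,0,-18.5],-1],
    [[0,0,0],[0,0,-18.5],-1],
  ],
)

```text
time: 27.75
ee_pos: [502.0, 330.0, 218.3]
tool_rot: [-179.9, 0.0, 115.2]
wrist_force: [0.7, 0.5, -1.2]
opening: 1.001
finger_force: 0.0
```

```bash
python3 bot.py dropper_medium_center w7 19 30 62 80
```

```text
tcp [501.8 329.8 217.6] [-179.8    0.   115.2] 27.8
place [499.  332.   50.1] 0.56
conf 0.21 flank 0 [542.  266.7] rms nan circ [542.  266.7] 85.2 tip [589.8 200.   88.8] zmax 291.3
  return _methods._mean(a, axis=axis, dtype=dtype,
  ret = ret.dtype.type(ret / rcount)
```

>>> carry_out(
  series=[
    [[0,0,0],[-2,-0.6,0],-1],
    [[0,0,0],[-6,-1.8,0],-1],
    [[0,0,0],[-10,-3,0],-1],
    [[0,0,0],[-14,-4.2,0],-1],
    [[0,0,0],[-18,-5.4,0],-1],
    [[0,0,0],[-22,-6.7,0],-1],
    [[0,0,0],[-26,-7.9,0],-1],
    [[0,0,0],[-30,-9.1,0],-1],
    [[0,0,0],[-34,-10.3,0],-1],
    [[0,0,0],[-38,-11.5,0],-1],
    [[0,0,0],[-42,-12.7,0],-1],
    [[0,0,0],[-46,-13.9,0],-1],
    [[0,0,0],[-50,-15.2,0],-1],
    [[0,0,0],[-54,-16.4,0],-1],
    [[0,0,0],[-58,-17.6,0],-1],
    [[0,0,0],[-62,-18.8,0],-1],
    [[0,0,0],[-64,-19.4,0],-1],
    [[0,0,0],[-64.9,-19.7,0],-1],
    [[0,0,0],[-64.9,-19.7,0],-1],
    [[0,0,0],[-64.9,-19.7,0],-1],
  ],
)

```text
time: 29.9
ee_pos: [600.2, -339.7, 219.3]
tool_rot: [-180.0, -0.1, 115.2]
wrist_force: [0.5, 0.8, 0.8]
opening: 1.002
finger_force: 0.0
```

```bash
python3 bot.py dropper_small_center w8 14 12 48 66
```

```text
tcp [ 600.3 -339.3  219.8] [180.   -0.  115.2] 29.95
place [ 600.3 -346.6   36.7] 0.79
conf 0.65 flank 172 [ 601.2 -343.4] rms 0.4 circ [ 601. -343.] 13.7 tip [ 600.8 -342.1   74.3] zmax 78.3
```

>>> carry_out(
  series=[
    [[0,0,0],[-0.36,-0.07,2],-1],
    [[0,0,0],[-0.36,-0.07,5],-1],
    [[0,0,0],[-0.36,-0.07,8],-1],
    [[0,0,0],[-0.36,-0.07,11],-1],
    [[0,0,0],[-0.36,-0.07,14],-1],
    [[0,0,0],[-0.36,-0.07,17],-1],
    [[0,0,0],[-0.36,-0.07,19],-1],
    [[0,0,0],[-0.36,-0.07,19.7],-1],
    [[0,0,0],[-0.36,-0.07,19.7],-1],
    [[0,0,0],[-0.36,-0.07,19.7],-1],
    [[0,0,0],[-0.36,-0.07,19.7],1],
    [[0,0,0],[-0.36,-0.07,19.7],1],
    [[0,0,0],[-0.36,-0.07,19.7],1],
    [[0,0,0],[-0.36,-0.07,19.7],1],
    [[0,0,0],[-0.36,-0.07,19.7],1],
    [[0,0,0],[-0.36,-0.07,19.7],1],
    [[0,0,0],[-0.36,-0.07,19.7],1],
    [[0,0,0],[-0.36,-0.07,19.7],1],
    [[0,0,0],[-0.36,-0.07,19.7],1],
    [[0,0,0],[-0.36,-0.07,19.7],1],
  ],
)

```text
time: 32.05
ee_pos: [601.5, -344.9, 23.7]
tool_rot: [180.0, 0.1, 115.1]
wrist_force: [0.0, -0.3, 5.8]
opening: 0.307
finger_force: 59.3
```

>>> carry_out(
  series=[
    [[0,0,0],[0,0,-1],1],
    [[0,0,0],[0,0,-4],1],
    [[0,0,0],[0,0,-8],1],
    [[0,0,0],[1,0.3,-12],1],
    [[0,0,0],[4,1.4,-15],1],
    [[0,0,0],[8,2.8,-15],1],
    [[0,0,0],[12,4.1,-15],1],
    [[0,0,0],[16,5.5,-15],1],
    [[0,0,0],[20,6.9,-15],1],
    [[0,0,0],[24,8.3,-15],1],
    [[0,0,0],[28,9.6,-15],1],
    [[0,0,0],[32,11,-15],1],
    [[0,0,0],[36,12.4,-15],1],
    [[0,0,0],[40,13.8,-15],1],
    [[0,0,0],[44,15.2,-15],1],
    [[0,0,0],[48,16.5,-15],1],
    [[0,0,0],[52,17.9,-15],1],
    [[0,0,0],[55,18.9,-15],1],
    [[0,0,0],[57,19.6,-15],1],
    [[0,0,0],[57.4,19.8,-15],1],
  ],
)

```text
time: 34.05
ee_pos: [535.0, 261.5, 172.0]
tool_rot: [-179.9, -0.0, 115.4]
wrist_force: [0.5, -0.2, -0.9]
opening: 0.31
finger_force: 59.0
```

>>> carry_out(
  series=[
    [[0,0,0],[0,0,0],1],
    [[0,0,0],[0,0,0],1],
    [[0,0,0],[0,0,0],1],
    [[0,0,0],[0,0,0],1],
    [[0,0,0],[0,0,0],1],
  ],
)

```text
time: 34.55
ee_pos: [536.5, 258.5, 172.9]
tool_rot: [180.0, 0.0, 115.1]
wrist_force: [1.0, 0.7, -0.7]
opening: 0.302
finger_force: 59.0
```

>>> carry_out(
  series=[
    [[0,0,0],[0.06,0,1],1],
    [[0,0,0],[0.06,0,4],1],
    [[0,0,0],[0.06,0,7],1],
    [[0,0,0],[0.06,0,10],1],
    [[0,0,0],[0.06,0,11.3],1],
    [[0,0,0],[0.06,0,11.8],1],
    [[0,0,0],[0.06,0,12.3],1],
    [[0,0,0],[0.06,0,12.8],1],
    [[0,0,0],[0.06,0,13.2],1],
    [[0,0,0],[0.06,0,13.5],1],
    [[0,0,0],[0.06,0,13.6],1],
    [[0,0,0],[0.06,0,13.7],1],
    [[0,0,0],[0.06,0,13.7],1],
    [[0,0,0],[0.06,0,13.7],1],
  ],
)

```text
time: 35.95
ee_pos: [536.2, 259.8, 35.9]
tool_rot: [180.0, 0.0, 115.2]
wrist_force: [-0.1, 0.2, -0.7]
opening: 0.302
finger_force: 59.0
```

>>> carry_out(
  series=[
    [[0,0,0],[0,0,0.1],1],
    [[0,0,0],[0,0,0.15],1],
    [[0,0,0],[0,0,0.2],1],
    [[0,0,0],[0,0,0.2],0.25],
    [[0,0,0],[0,0,0.2],0],
    [[0,0,0],[0,0,0.2],-1],
    [[0,0,0],[0,0,0.2],-1],
    [[0,0,0],[0,0,0.2],-1],
    [[0,0,0],[0,0,0.2],-1],
    [[0,0,0],[0,0,0.2],-1],
    [[0,0,0],[0,0,0.2],-1],
    [[0,0,0],[0,0,-1],-1],
    [[0,0,0],[0,0,-4],-1],
    [[0,0,0],[0,0,-8],-1],
    [[0,0,0],[0,0,-12],-1],
    [[0,0,0],[0,0,-16],-1],
    [[0,0,0],[-4,0,-20],-1],
    [[0,0,0],[-8,0,-23],-1],
    [[0,0,0],[-10,0,-24],-1],
    [[0,0,0],[-10,0,-24],-1],
  ],
)

```text
time: 37.95
ee_pos: [580.9, 166.5, 280.6]
tool_rot: [179.6, 0.2, 114.9]
wrist_force: [-0.5, -0.6, 0.8]
opening: 0.997
finger_force: 0.0
```

Run:
```python
from look import *
c=snap("wrist","w9"); W=cloud(c)
for n,(x,y),zt in [("large",(602.3,118.7),94),("square",(569,189.2),90),("small",(535.7,259.7),88),("medium",(502.5,330.2),92)]:
    d=np.hypot(W[...,0]-x,W[...,1]-y)
    m=(d<33)&(W[...,2]>32)&(W[...,2]<100)
    p=W[m]
    if len(p)<20: print(n,"few");continue
    e=cv2.minEnclosingCircle(p[:,:2].astype(np.float32)); t=p[p[:,2]>p[:,2].max()-6]
    print(n,"off",np.round(np.array(e[0])-(x,y),1),"r",round(e[1],1),"tip off",np.round(t.mean(0)[:2]-(x,y),1),"zmax",round(p[:,2].max(),1),"exp",zt)
snap("top","top2")
for n in N[4:6]: print(n,[(np.round(d["at"],0),d["confidence"]) for d in env.place_of(n,"top")][:1])
```

```text
large off [-0.6  2.8] r 25.1 tip off [-0.8  2.8] zmax 95.2 exp 94
square off [0.4 1.8] r 30.6 tip off [0.6 1.8] zmax 92.1 exp 90
small off [0.4 1. ] r 14.2 tip off [0.4 0.9] zmax 88.3 exp 88
medium off [ 4.5 -9.3] r 15.7 tip off [  7.7 -15.6] zmax 63.0 exp 92
flatcap_large_center [(array([601., -19.,  37.]), 0.91)]
flatcap_medium_center [(array([442., -42.,  41.]), 0.74)]
```

View pics/w9.png

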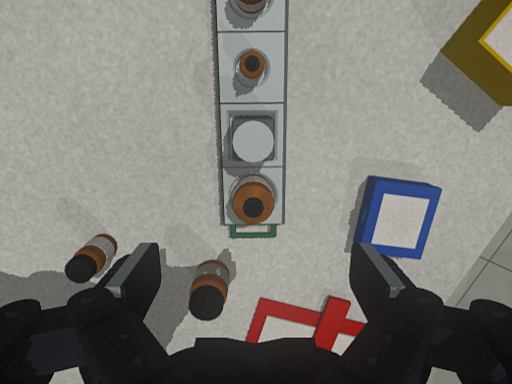

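The jar and the large and small bottles are seated, at (253,140), (253,200) and (252,66). The medium one is cut off at the top edge, so I'll back off and check it.

>>> carry_out(
  series=[
    [[0,0,0],[-2,0,0],-1],
    [[0,0,0],[-6,0,0],-1],
    [[0,0,0],[-9,0,0],-1],
    [[0,0,0],[-11,0,0],-1],
    [[0,0,0],[-12,0,0],-1],
    [[0,0,0],[-12,0,0],-1],
    [[0,0,0],[-12,0,0],-1],
    [[0,0,0],[-12,0,0],-1],
  ],
)

```text
time: 38.95
ee_pos: [629.2, 62.1, 276.0]
tool_rot: [180.0, -0.0, 115.3]
wrist_force: [-0.1, -0.1, 0.2]
opening: 0.999
finger_force: 0.0
```

Run:
```python
from look import *
for cam in ("wrist","top"):
    W=cloud(snap(cam,cam+"_end"))
    for n,(x,y),zt in [("large",(602.3,118.7),94),("small",(535.7,259.7),88),("medium",(502.5,330.2),92)]:
        d=np.hypot(W[...,0]-x,W[...,1]-y); p=W[(d<33)&(W[...,2]>36)&(W[...,2]<100)]
        if len(p)<20: print(cam,n,"few");continue
        e=cv2.minEnclosingCircle(p[:,:2].astype(np.float32)); t=p[p[:,2]>p[:,2].max()-6]
        print(cam,n,"off",np.round(np.array(e[0])-(x,y),1),"r",round(e[1],1),"tip off",np.round(t.mean(0)[:2]-(x,y),1),"zmax",round(p[:,2].max(),1),"exp",zt)
```

```text
wrist large off [-0.3  1.9] r 24.9 tip off [-0.3  2. ] zmax 94.7 exp 94
wrist small few
wrist medium few
top large few
top small off [-0.9  1.3] r 14.4 tip off [-0.5  1.1] zmax 90.0 exp 88
top medium off [-0.9  0.1] r 19.6 tip off [-0.1  0.4] zmax 93.5 exp 92
```

View pics/wrist_end.png

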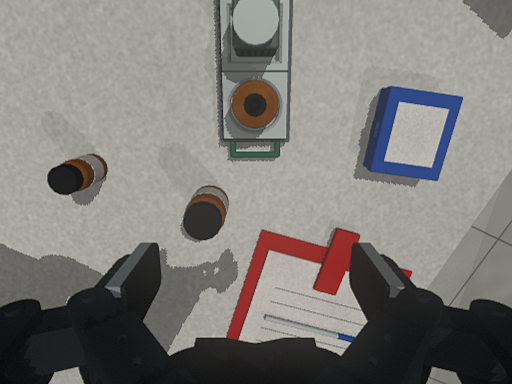

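The wrist view shows the jar at (255,25), the large bottle at (255,104) and both flat caps still standing at (78,175) and (205,212). The top camera shows the medium bottle upright, centred and at the right height, so everything is seated.

```bash
python3 -c "
from plant import env
print(env.sign_off())"
```

```text
the job is handed in; nothing more can be done
None
```

I handed the job in at about 39 s: the camera checks show the three dropper bottles and the jar upright and fully down in their matching wells, all within about 3 mm of centre, and both flat-capped bottles untouched; the judge's verdict was not returned.

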